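# Draw the long bath brush out past a jammed glass door

### The job

The glass door on top of the low mirrored cabinet has jammed half open, and the long wooden bath brush lying inside is longer than the gap. Take the brush by its handle, tilt it so that the handle comes up through the gap while the head is still under the glass, draw it out diagonally without shifting the jammed glass or disturbing anything else, and finish with the gripper holding the brush motionless in the air, not put down, every part of it at least 3 cm higher than the glass and touching nothing else.

Things in the scene. Friction and masses are not known exactly. Their poses are not given: they have to be found in the camera images.
- cabinet: Fixed low white cabinet with mirrored outer faces, 160 (x) by 350 (y) by 105 high, with an open well on top. Origin: centre of its underside; y runs along its length from the open end (-y) to the glazed end (+y), z up. All four walls (10 thick) rise to z = 102, with 3 high edge strips along the long ones. A fixed glass pane (z 97 to 102) covers the well from y = 20 to y = 165
- well (a point): centre of the cabinet's well floor (cabinet z = 40), axes as the cabinet's. The inside of the well is 140 wide (x -70 to 70) and 330 long (y -165 to 165); the walls rise 62 above this floor
- pane_edge (a point): middle of the top of the leading (-y) edge of the jammed sliding pane (150 wide, 175 long, 5 thick, cabinet z 102 to 107), axes as the cabinet's; the pane runs from here to +y. The gap for the brush, 135 to 165 long and 140 wide, is from the end wall at cabinet y = -165 to this edge. The pane yields only to a push of over 25 N and must not be shifted
- brush: loose wooden bath brush, 230 long, about 80 g, on the well floor, bristles up, handle end in the gap, head under the glass. Origin: middle of its length, on its underside, near the balance point; y from handle to head, z up. Handle: bar 16 wide (x), 20 high, y = -115 to 65. Head: 36 wide, 26 high with bristles, y = 60 to 115
- brush_handle_end (a point): tip of the brush's handle, on its underside (brush y = -115)
- brush_head_end (a point): tip of the brush's head, on its underside (brush y = 115)
- jar: bystander: small capped jar, 32 diameter, 45 high, in the well under the glass beyond the brush's head; origin under its centre
- dish: bystander: white ceramic soap dish, 85 by 125 by 22 high, on the sill right of the cabinet; origin under its centre
- soap: bystander: green bar of soap, 50 by 80 by 24, in the dish; origin under its centre
- nailbrush: bystander: small wooden nail brush, 42 by 90 by 28 high, on the sill right of the cabinet; origin under its centre
- scraper: bystander: flat steel tongue scraper, 150 long, 45 wide, 5 high, on the sill behind the cabinet; origin under its centre
- cup: bystander: clear cup, 72 diameter, 100 high, with a blue toothbrush standing in it up to 190 high (one piece), left of the cabinet; origin under its centre
- lotion: bystander: white bottle, 54 diameter, 150 high, left of the cabinet; origin under its centre

How it is judged:
On the way:
1. the brush is tilted through the gap: its handle end is above the glass while its head end is still under the glass (z of brush_handle_end in the frame of pane_edge above 0.005 m and z of brush_head_end in the frame of pane_edge below -0.005 m and y of brush_head_end in the frame of pane_edge above 0 m and contact force between the fingers and brush above 0.5 N), for 0.2 s.
At the end, for the whole second after the job is handed in: The brush is held still by the fingers (brush speed below 3 cm/s), both its ends at least 27 mm higher than the top of the glass, touching no part of the cabinet, cup or bottle, with the jammed glass within 8 mm of where it was (z of each of brush_handle_end, brush_head_end in the frame of pane_edge above 0.027 m and contact force between the fingers and brush above 1 N and contact force between brush and cabinet below 0.1 N and linear speed of brush below 0.03 m/s and distance of pane_edge from where it was at the start of the episode below 0.008 m and contact force between brush and cup below 0.1 N and contact force between brush and lotion below 0.1 N); the arm keeps its last pose, push and grip.
It fails at once if the jammed glass is shifted by more than 8 mm (distance of pane_edge from where it was at the start of the episode above 0.008 m).
It fails at once if a bystander is moved by more than 2 cm (distance of any of jar, dish, soap, nailbrush, scraper, cup, lotion from where it was at the start of the episode above 0.02 m).
It also fails if it takes over 42 s, if anything falls off the work surface, if the arm or the gripper's body presses on something with over 40 N, if the wrist force passes 120 N, or if a joint passes its speed limit or range.

### The arm

A 7-joint arm with a two-finger parallel gripper is mounted at the origin on the work surface. World frame = base frame: x ahead of the robot, y to its left, z up, the work surface at z = 0. Lengths are in m, angles in rad, forces in N, time in s.
With the tool pointing down it reaches from about 0.375 to 0.925 m from the base axis. Payload 3.1 kg.
Tool frame: the origin (TCP) lies at the very end of the fingers, on their centre line; the grasp point (between the pads) lies 19 mm behind it; z points along the fingers, y is the line along which they close (so a half turn about z gives the same grasp; the last joint's range is limited). The gripper opens to 85 mm and grips with 20 to 120 N. Pads are 22 mm wide; open, the fingers measure 114 mm over their backs; the gripper's body (76 mm by 85 mm) begins 54 mm behind the grasp point. The pads swing forward as they close: fully open they stand 13 mm farther back than shut.
Start: joints at [-1.225, 0.383, 0.044, 1.598, -0.018, 1.161, -0.05], TCP at [0.279, 0.587, 0.231] pointing down, gripper open.
Joint ranges: [-2.61, 2.61], [-0.41, 2.15], [-1.48, 1.57], [0, 2.5], [-1.57, 4.71], [0.05, 1.97], [-2.85, 2.85]. Speed limits (rad/s): [2.79, 2.79, 3.14, 3.14, 3.14, 3.14, 3.14].

### API

Orientations are given as a unit quaternion [x, y, z, w].
In Python, from bench import arm gives the robot as it stands.
- The arm moves only by the tool apply_moves, never from a script. Its argument "rows" is a list of rows, each a list of 3 entries, a list of its own where there are three numbers: the shift along the tool's x, y, z in cm, then the turn, a rotation vector about the tool's x, y, z in degrees, then the gripper's target within -1 to 1 (fully open at 1, half-way at 0, shut at -1). A call has 1 to 10 rows; each row shifts and turns the commanded pose from where the row before left it, along the tool's axes as they then stand; what a row does not reach is not made up. A row lasts 1/8 s, in which the tool goes at most 62.5 mm and 10.7 degrees, less where a joint would pass 70% of its speed; a pose out of reach is approached as far as the arm can. A call is refused whole if a number of a shift passes 6.25 or a number of a turn 10.7, either way. A call with a gripper value outside its range is refused whole. The fingers move at their own pace and stop on an object; "newtons" is the grip in N (left out, the last holds). Time passes only in rows, so rows that do not move let the fingers close. It gives the time, the measured TCP pose, the force, the opening and the grip force at its end, in the units of the state.
- arm.observe(): the state, without advancing time (a new reading comes with each control period).
- arm.capture(name): name is "scene" or "top"; returns (picture, depth): 384x512x3 uint8, blue, green, red; 384x512 float32, m along the optical axis (not along the pixel's ray), 0 where there is no reading.
- arm.get_calibration(name): a dict with "intrinsics" (3x3 intrinsics, pixels), "extrinsics" (4x4, takes a point from world to camera coordinates). Camera axes: x right, y down, z forward; pixel columns grow to the right and rows downward; lengths in m; the calibration is good to about 2 mm. A picture is of the moment at which its call begins. get_calibration takes no time and is no camera call.
- arm.finish_job(): hands the job in; it is judged then, once.
The state is a dict: "time_s": time; "joint_positions": joint angles; "dq": joint speeds; "tau": joint torques, N m; "tcp_pos": TCP position; "eef_rot": TCP orientation; "ft_force": force on the tool from outside, world axes, zero at the start; "ft_torque": the same for the moment, N m; "gripper_width": finger opening in m; "grasp_force": force on a finger pad.
Only numpy, scipy, OpenCV 4.12 (cv2) and the standard library are available. Lean on these libraries where they do the work, as an engineer would, in place of code of your own. Each camera call takes 0.05 s, during which the arm holds its last target. There are 200 camera calls.

## Working session

There is one attempt and no reset: what is moved stays moved. The work goes in short steps, Python scripts to look and compute and a tool call to move; the robot and the scene stay as the last step left them, time stands still between calls to the robot, and variables do not carry over. Pictures are saved under pics/ and viewed, at most 10 in all, crops included, and the job is handed in when it is done.

Besides the shell and the picture viewer there is one more tool, called after "Request:" as name(argument=value, ...), one argument or row to a line, values as JSON. apply_moves: Moves the arm, as the interface text tells. Its arguments: {"type":"object","properties":{"rows":{"type":"array"},"newtons":{"type":"number"}},"required":["rows"]}

```bash
mkdir -p pics; python3 - <<'E'
from bench import arm
import cv2,numpy as np
for n in("scene","top"):
    p,d=arm.capture(n); cv2.imwrite(f"pics/{n}0.png",p); np.save(f"{n}_d.npy",d)
    c=arm.get_calibration(n); E=np.array(c["extrinsics"]); print(n,c["intrinsics"]); print(E.round(3), (-E[:3,:3].T@E[:3,3]).round(3))
s=arm.observe(); print({k:np.round(v,3) for k,v in s.items()})
E
ls
```

```text
scene [[347.22321674   0.         248.5128238 ]
 [  0.         347.22321674 190.53188076]
 [  0.           0.           1.        ]]
[[-0.13   0.991  0.01   0.049]
 [ 0.809  0.112 -0.577 -0.431]
 [-0.573 -0.067 -0.817  1.337]
 [ 0.     0.     0.     1.   ]] [1.121 0.089 0.843]
top [[368.39215517   0.         251.36786123]
 [  0.         368.39215517 192.95703683]
 [  0.           0.           1.        ]]
[[ 0.025 -1.     0.012  0.011]
 [-0.995 -0.026 -0.097  0.599]
 [ 0.097 -0.01  -0.995  1.003]
 [ 0.     0.     0.     1.   ]] [0.499 0.036 1.056]
{'time_s': np.float64(0.1), 'joint_positions': array([-1.225,  0.384,  0.044,  1.599, -0.018,  1.161, -0.05 ]), 'dq': array([ 0.001, -0.   , -0.001, -0.003, -0.001, -0.002, -0.001]), 'tau': array([ 3.0000e-03, -4.3472e+01,  1.0290e+00, -2.5046e+01,  1.1000e-02,
        5.0000e-03,  0.0000e+00]), 'tcp_pos': array([0.279, 0.586, 0.23 ]), 'eef_rot': array([ 0.22 ,  0.975, -0.001, -0.   ]), 'ft_force': array([-0.092,  1.22 ,  0.293]), 'ft_torque': array([ 0.011,  0.027, -0.006]), 'grasp_force': np.float64(0.0), 'gripper_width': np.float64(0.086)}
pics
scene_d.npy
top_d.npy
```

View pics/scene0.png

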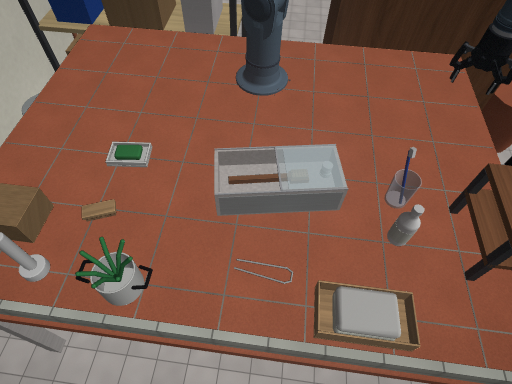

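View pics/top0.png

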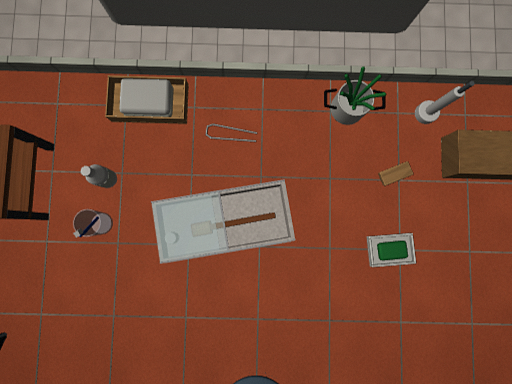

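The scene view shows the brush handle from (228,179) to (290,178) and the glass edge near column 278. In the top view the handle runs from (275,215) to (213,227) with the glass edge near column 221. Next I'll look at both up close.

```bash
python3 - <<'E'
import cv2,numpy as np
a=cv2.imread("pics/top0.png")[175:267,145:305]; b=cv2.imread("pics/scene0.png")[138:220,205:355]
cv2.imwrite("pics/z1.png",cv2.resize(a,(800,460),interpolation=cv2.INTER_CUBIC))
cv2.imwrite("pics/z2.png",cv2.resize(b,(750,410),interpolation=cv2.INTER_CUBIC))
for n in("scene","top"):
    p=cv2.imread(f"pics/{n}0.png").astype(int); B,G,R=p[...,0],p[...,1],p[...,2]
    x0,x1,y0,y1=(225,280,165,195) if n=="scene" else (222,280,205,235)
    print(n,p[179,250] if n=="scene" else p[217,262])
    m=np.zeros(p.shape[:2],np.uint8); m[y0:y1,x0:x1]=((R-B>45)&(R<150))[y0:y1,x0:x1]
    c=max(cv2.findContours(m,0,2)[0],key=cv2.contourArea); print(cv2.boundingRect(c),cv2.minAreaRect(c))
    d=np.load(n+"_d.npy"); ys,xs=np.nonzero(m); print(len(xs),np.percentile(d[ys,xs],[5,25,50,75,95]))
E
```

```text
scene [47 63 90]
(229, 174, 49, 7) ((252.9892120361328, 176.80615234375), (3.938371419906616, 48.25891876220703), 86.8201675415039)
198 [0.97960354 0.98256876 0.98522893 0.98799072 0.99114816]
top [ 33  58 101]
(225, 213, 50, 14) ((249.54000854492188, 219.21998596191406), (4.9193501472473145, 50.356258392333984), 79.69515228271484)
250 [0.98896812 0.99078497 0.99238706 0.99394768 0.99575657]
```

View pics/z1.png

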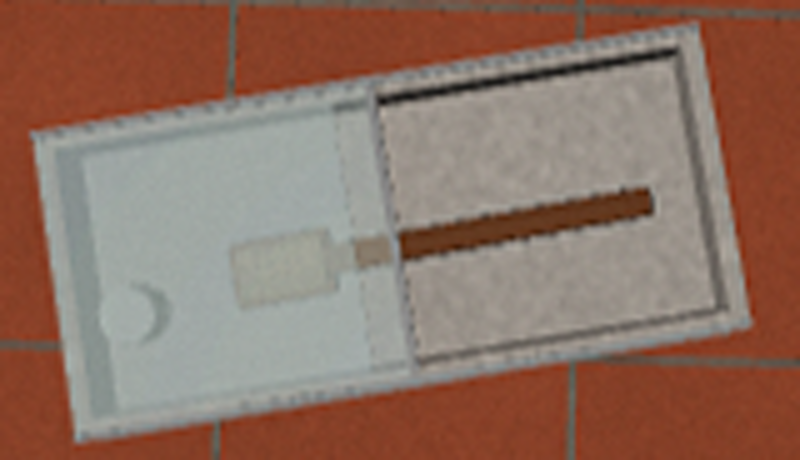

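View pics/z2.png

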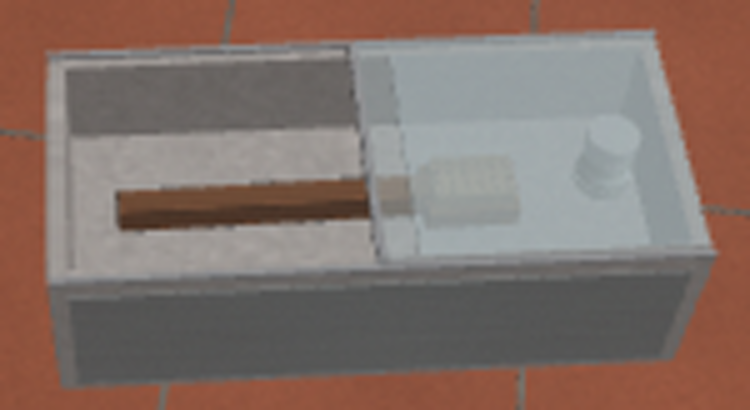

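The zooms show the pane edge (top zoom (375,92)-(412,362), scene zoom (352,47)-(378,262)), the handle tip (top zoom ~(654,200)) and the head end (~(236,276)). I'll triangulate the key points from both views.

```bash
cat > h.py <<'E'
from bench import arm
import cv2,numpy as np
def cal(n):
    c=arm.get_calibration(n); return np.array(c["intrinsics"]),np.array(c["extrinsics"])
def ray(n,uv):
    K,E=cal(n); d=E[:3,:3].T@np.linalg.solve(K,[*uv,1]); return -E[:3,:3].T@E[:3,3],d
def onz(n,uv,z):
    o,d=ray(n,uv); return o+d*(z-o[2])/d[2]
def tri(a,b):
    P=[cal(n)[0]@cal(n)[1][:3] for n in("top","scene")]
    X=cv2.triangulatePoints(P[0],P[1],np.array(a,float),np.array(b,float))[:,0]; X=X[:3]/X[3]
    K,E=cal("scene"); q=P[1]@[*X,1]; return X,np.hypot(*(q[:2]/q[2]-b))
T=lambda x,y:(145+x/5-.4,175+y/5-.4)
S=lambda x,y:(205+x/5-.4,138+y/5-.4)
E
python3 - <<'E'
from h import *
np.set_printoptions(precision=4,suppress=True)
for n,a,b in [("tip topface",(654,200),(117,199)),("paneA",(375,92),(352,47)),("paneB",(412,362),(378,262)),
 ("c -y far(+x)",(695,25),(50,281)),("c -y near",(750,325),(48,54)),("c +y far",(35,135),(714,252)),("c +y near",(78,440),(654,33)),
 ("head end top",(236,276),(518,178))]:
    X,e=tri(T(*a),S(*b)); print(n,X,round(e,2))
print("tip z.06",onz("top",T(654,200),.06),onz("scene",S(117,199),.06))
print("handle at glass",onz("top",T(400,245),.06),onz("scene",S(366,188),.06))
print("head z.066",onz("top",T(236,276),.066))
for p in[(695,25),(750,325),(78,440),(35,135)]: print("rim",onz("top",T(*p),.105))
for p in[(375,92),(412,362)]: print("pane",onz("top",T(*p),.107))
for p in[(352,47),(378,262)]: print("paneS",onz("scene",S(*p),.107))
E
```

```text
tip topface [ 0.5385 -0.039   0.0647] 0.31
paneA [0.5759 0.0915 0.2512] 3.06
paneB [ 0.4405  0.1056 -0.1052] 3.09
c -y far(+x) [ 0.6282 -0.0563  0.1084] 0.08
c -y near [ 0.4743 -0.0867  0.1079] 0.02
c +y far [0.5623 0.283  0.1077] 0.21
c +y near [0.408  0.2542 0.1054] 0.27
head end top [0.4925 0.1842 0.0647] 0.51
tip z.06 [ 0.5388 -0.0402  0.06  ] [ 0.535  -0.0389  0.06  ]
handle at glass [0.5112 0.0962 0.06  ] [0.5077 0.1004 0.06  ]
head z.066 [0.4925 0.1827 0.066 ]
rim [ 0.6286 -0.0564  0.105 ]
rim [ 0.4742 -0.0872  0.105 ]
rim [0.408  0.2536 0.105 ]
rim [0.5625 0.2833 0.105 ]
pane [0.5891 0.1087 0.107 ]
pane [0.4514 0.0854 0.107 ]
paneS [0.4443 0.0835 0.107 ]
paneS [0.5922 0.1098 0.107 ]
```

Request:
apply_moves(
  rows=[
    [[0,0,-4],[0,0,0],0.1],
    [[0,0,-4],[0,0,0],0.1],
    [[-4.4,-3.9,0],[0,0,0],0.1],
    [[-4.4,-3.9,0],[0,0,0],0.1],
    [[-4.4,-3.9,0],[0,0,0],0.1],
    [[-4.4,-3.9,0],[0,0,0],0.1],
    [[-4.4,-3.9,0],[0,0,0],0.1],
    [[-4.4,-3.9,0],[0,0,0],0.1],
    [[-4.4,-3.9,0],[0,0,0],0.1],
    [[-4.4,-3.9,0],[0,0,0],0.1],
  ],
)

```text
time_s: 1.35
tcp_pos: [0.4631, 0.1521, 0.3109]
eef_rot: [0.22, 0.976, 0.0, -0.0]
ft_force: [0.5, 0.3, 0.2]
gripper_width: 0.0468
grasp_force: 0.0
```

Request:
apply_moves(
  rows=[
    [[-4.4,-3.9,0],[0,0,0],0.1],
    [[-4.4,-3.9,0],[0,0,0],0.1],
    [[-4.4,-3.9,0],[0,0,0],0.1],
    [[0,0,0],[0,0,10.6],0.1],
    [[0,0,0],[0,0,10.6],0.1],
    [[0,0,0],[0,0,10.6],0.1],
    [[0,0,0],[0,0,10.6],0.1],
    [[0,0,0],[0,0,10.6],0.1],
    [[0,0,0],[0,0,0],0.1],
  ],
)

```text
time_s: 2.48
tcp_pos: [0.5316, -0.0082, 0.3108]
eef_rot: [0.631, 0.775, -0.0, -0.0]
ft_force: [0.7, -0.0, 0.6]
gripper_width: 0.0471
grasp_force: 0.0
```

```bash
cat >> h.py <<'E'
from scipy.spatial.transform import Rotation as R
def err(t,ang=11.3):
    s=arm.observe(); r=R.from_quat(s["eef_rot"]).as_matrix(); print("t",round(s["time_s"],2),"p",np.round(s["tcp_pos"],4),"F",np.round(s["ft_force"],1),"w",round(s["gripper_width"],4),"g",round(s["grasp_force"],1))
    print("tool-shift cm",np.round(100*r.T@(np.array(t)-s["tcp_pos"]),2))
    a=np.radians(ang); y=np.array([np.cos(a),np.sin(a),0]); z=np.array([0,0,-1.]); G=np.c_[np.cross(y,z),y,z]
    print("rotvec deg",np.round(np.degrees(R.from_matrix(r.T@G).as_rotvec()),2)); print("joints",np.round(s["joint_positions"],2))
E
python3 -c "
from h import *
err([.531,-.010,.16])"
```

```text
t 2.48 p [ 0.5316 -0.0082  0.3108] F [ 0.7 -0.   0.6] w 0.0471 g 0.0
tool-shift cm [-0.17 -0.08 15.08]
rotvec deg [-0.06 -0.    0.4 ]
joints [-0.63  0.09  0.61  1.81 -0.06  1.26  0.2 ]
```

Request:
apply_moves(
  rows=[
    [[-0.2,-0.1,5],[0,0,0.4],0.1],
    [[0,0,5],[0,0,0],0.1],
    [[0,0,5],[0,0,0],0.1],
    [[0,0,4],[0,0,0],0.1],
    [[0,0,0],[0,0,0],0.1],
  ],
)

```text
time_s: 3.1
tcp_pos: [0.5278, -0.0104, 0.118]
eef_rot: [0.634, 0.773, -0.003, -0.003]
ft_force: [1.0, -0.1, 0.5]
gripper_width: 0.0469
grasp_force: 0.0
```

```bash
python3 -c "
from h import *
err([.531,-.010,.043])
p,_=arm.capture('scene'); q,_=arm.capture('top')
a=cv2.resize(p[110:220,205:355],(600,440),interpolation=2)[:,:400]; b=cv2.resize(q[175:267,205:305],(400,368),interpolation=2)
b=cv2.copyMakeBorder(b,0,72,0,0,0); cv2.imwrite('pics/g1.png',np.hstack([a,b]))"
```

```text
t 3.1 p [ 0.5278 -0.0104  0.118 ] F [ 1.  -0.1  0.5] w 0.0469 g 0.0
tool-shift cm [-0.02  0.39  7.49]
rotvec deg [-0.51 -0.01  0.02]
joints [-0.56  0.33  0.58  2.   -0.23  0.88  0.34]
```

View pics/g1.png

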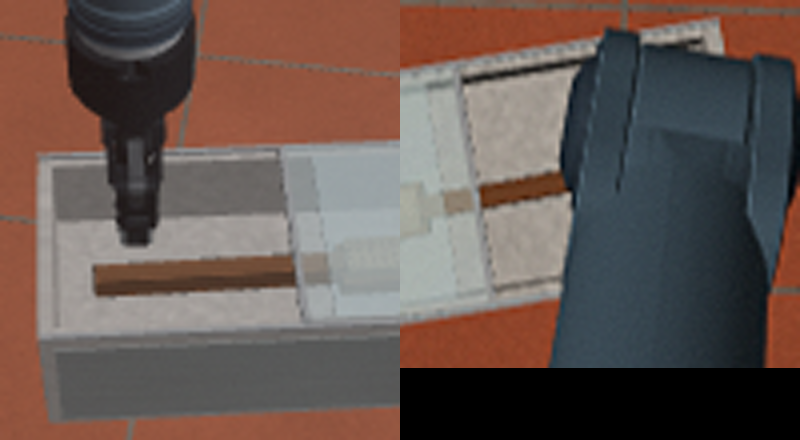

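The picture shows the fingers (about (135,240) in the left crop) above the handle, 3–4 cm in from its tip; now I descend.

Request:
apply_moves(
  rows=[
    [[0,0.4,0],[-0.5,0,0],0.1],
    [[0,0,2],[0,0,0],0.1],
    [[0,0,2],[0,0,0],0.1],
    [[0,0,1.5],[0,0,0],0.1],
    [[0,0,0],[0,0,0],0.1],
  ],
)

```text
time_s: 3.82
tcp_pos: [0.5357, -0.0094, 0.0662]
eef_rot: [0.635, 0.773, 0.003, 0.003]
ft_force: [0.0, -0.5, 0.5]
gripper_width: 0.0469
grasp_force: 0.0
```

```bash
python3 -c "
from h import *
err([.531,-.010,.043])"
```

```text
t 3.83 p [ 0.5357 -0.0094  0.0662] F [ 0.  -0.5  0.5] w 0.0469 g 0.0
tool-shift cm [ 0.03 -0.49  2.31]
rotvec deg [ 0.47 -0.01 -0.11]
joints [-0.51  0.42  0.53  2.02 -0.31  0.77  0.4 ]
```

Request:
apply_moves(
  rows=[
    [[0,-0.4,0],[0.4,0,0],0.1],
    [[0,0,1],[0,0,0],0.1],
    [[0,0,0],[0,0,0],0.1],
    [[0,0,0],[0,0,0],0.1],
  ],
)

```text
time_s: 4.32
tcp_pos: [0.5319, -0.0103, 0.0562]
eef_rot: [0.635, 0.773, 0.001, 0.001]
ft_force: [-0.4, 0.0, -0.4]
gripper_width: 0.0469
grasp_force: 0.0
```

```bash
python3 -c "
from h import *
err([.531,-.010,.043])"
```

```text
t 4.33 p [ 0.5319 -0.0103  0.0562] F [-0.4  0.  -0.4] w 0.0469 g 0.0
tool-shift cm [ 0.04 -0.09  1.32]
rotvec deg [ 0.09  0.   -0.12]
joints [-0.51  0.44  0.53  2.03 -0.32  0.75  0.41]
```

Request:
apply_moves(
  rows=[
    [[0,-0.1,0.7],[0,0,0],0.1],
    [[0,0,0.6],[0,0,0],0.1],
    [[0,0,0],[0,0,0],0.1],
    [[0,0,0],[0,0,0],-1],
    [[0,0,0],[0,0,0],-1],
    [[0,0,0],[0,0,0],-1],
    [[0,0,0],[0,0,0],-1],
    [[0,0,0],[0,0,0],-1],
  ],
  newtons=60,
)

```text
time_s: 5.32
tcp_pos: [0.5314, -0.0105, 0.0436]
eef_rot: [0.635, 0.773, 0.001, 0.001]
ft_force: [-0.4, 0.1, 3.3]
gripper_width: 0.0142
grasp_force: 61.1
```

```bash
python3 -c "
from h import *
err([.531,-.010,.043])"
```

```text
t 5.33 p [ 0.5314 -0.0105  0.0436] F [-0.4  0.1  3.3] w 0.0142 g 61.1
tool-shift cm [ 0.06 -0.03  0.06]
rotvec deg [ 0.15  0.01 -0.13]
joints [-0.5   0.46  0.51  2.04 -0.34  0.73  0.42]
```

```bash
python3 - <<'E'
import numpy as np
def tcp(yh,zh,t): return np.array([yh-200*np.cos(t)+3.5*np.sin(t), zh+200*np.sin(t)+3.5*np.cos(t)])
def rows(P):
    for a,b in zip(P[:-1],P[1:]):
        t=np.radians(a[2]); d=tcp(*b[:2],np.radians(b[2]))-tcp(*a[:2],t)
        x=np.array([np.cos(t),-np.sin(t)]); z=-np.array([np.sin(t),np.cos(t)])
        print([round(d@x/10,2),0,round(d@z/10,2)],[0,-(b[2]-a[2]),0],"edge top",round(b[1]+(b[0]+2)*np.tan(np.radians(b[2]))+20/np.cos(np.radians(b[2]))),"tip",round(b[0]-230*np.cos(np.radians(b[2]))),round(b[1]+230*np.sin(np.radians(b[2]))))
rows([(87,40,0),(87,43,0)]+[(87-3*k,43,4*k) for k in range(1,6)]+[(70,43,20)])
E
```

```text
[np.float64(0.0), 0, np.float64(-0.3)] [0, 0, 0] edge top 63 tip -143 43
[np.float64(-0.23), 0, np.float64(-1.39)] [0, -4, 0] edge top 69 tip -145 59
[np.float64(-0.23), 0, np.float64(-1.37)] [0, -4, 0] edge top 75 tip -147 75
[np.float64(-0.22), 0, np.float64(-1.35)] [0, -4, 0] edge top 80 tip -147 91
[np.float64(-0.22), 0, np.float64(-1.33)] [0, -4, 0] edge top 86 tip -146 106
[np.float64(-0.22), 0, np.float64(-1.31)] [0, -4, 0] edge top 91 tip -144 122
[np.float64(-0.19), 0, np.float64(0.07)] [0, 0, 0] edge top 90 tip -146 122
```

Request:
apply_moves(
  rows=[
    [[0,0,-0.3],[0,0,0],-1],
    [[-0.2,0,-1.4],[0,-4,0],-1],
    [[-0.2,0,-1.4],[0,-4,0],-1],
    [[0,0,0],[0,0,0],-1],
  ],
)

```text
time_s: 5.82
tcp_pos: [0.5318, -0.0112, 0.0745]
eef_rot: [0.632, 0.772, -0.043, 0.054]
ft_force: [0.8, 0.5, -0.7]
gripper_width: 0.0142
grasp_force: 60.7
```

```bash
python3 -c "
from h import *
err([.531,-.010,.043])
p,_=arm.capture('scene'); cv2.imwrite('pics/t1.png',cv2.resize(p[100:230,200:355],(775,600),interpolation=2)[:600])"
```

```text
t 5.83 p [ 0.5318 -0.0112  0.0745] F [ 0.8  0.5 -0.7] w 0.0142 g 60.7
tool-shift cm [ 0.57 -0.06  3.11]
rotvec deg [0.15 7.94 0.09]
joints [-0.68  0.42  0.63  2.05 -0.15  0.74  0.22]
```

View pics/t1.png

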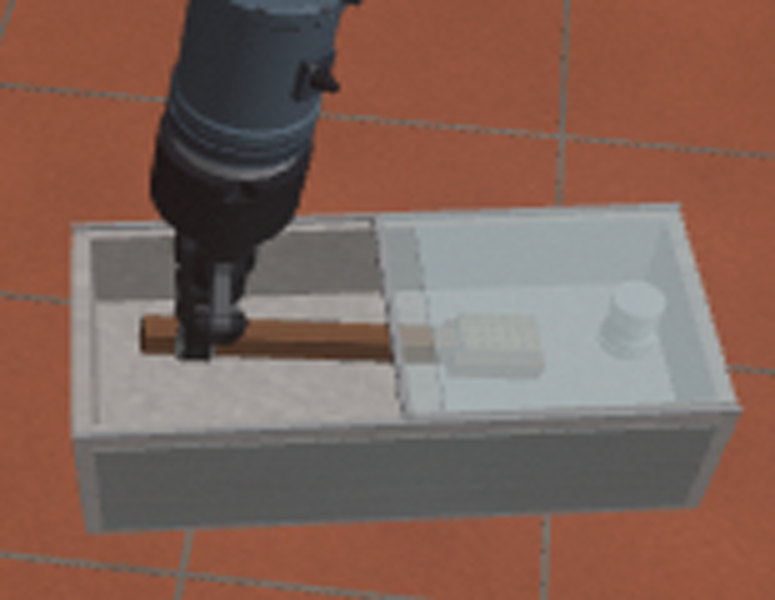

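The brush is gripped with its tip at (143,335), tilting with the hand; the head is still under the glass at (495,345). I'll continue to 20° and hold there.

Request:
apply_moves(
  rows=[
    [[-0.2,0,-1.4],[0,-4,0],-1],
    [[-0.2,0,-1.3],[0,-4,0],-1],
    [[-0.2,0,-1.3],[0,-4,0],-1],
    [[-0.2,0,0.1],[0,0,0],-1],
    [[0,0,0],[0,0,0],-1],
    [[0,0,0],[0,0,0],-1],
    [[0,0,0],[0,0,0],-1],
  ],
)

```text
time_s: 6.75
tcp_pos: [0.5311, -0.0144, 0.1142]
eef_rot: [0.626, 0.76, -0.11, 0.134]
ft_force: [-0.2, -0.5, -1.3]
gripper_width: 0.0146
grasp_force: 60.7
```

```bash
python3 -c "
from h import *
err([.531,-.010,.043])
p,_=arm.capture('scene'); cv2.imwrite('pics/t2.png',cv2.resize(p[100:230,200:355],(775,600),interpolation=2)[:600])"
```

```text
t 6.75 p [ 0.5311 -0.0144  0.1142] F [-0.2 -0.5 -1.3] w 0.0146 g 60.7
tool-shift cm [2.84 0.07 6.54]
rotvec deg [ 0.03 19.98 -0.25]
joints [-0.93  0.4   0.78  2.05  0.1   0.8  -0.07]
```

View pics/t2.png

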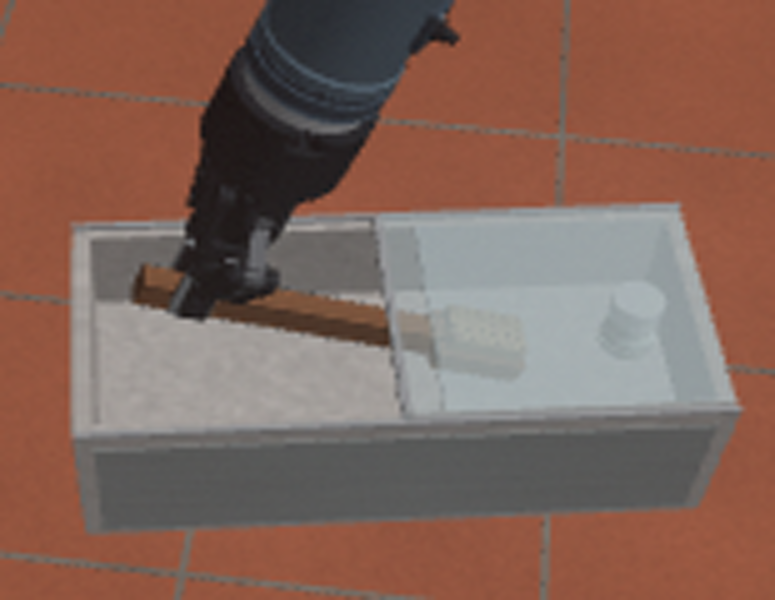

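The tip is now at (140,285), above the rim, and the head end (525,365) is still under the glass. I'll pull it back a little, tilt to 24° and hold.

Request:
apply_moves(
  rows=[
    [[-0.8,0,0.3],[0,0,0],-1],
    [[-0.8,0,0.3],[0,0,0],-1],
    [[-0.8,0,0.3],[0,0,0],-1],
    [[0.1,0,-1.4],[0,-4,0],-1],
    [[0,0,0],[0,0,0],-1],
    [[0,0,0],[0,0,0],-1],
    [[0,0,0],[0,0,0],-1],
    [[0,0,0],[0,0,0],-1],
  ],
)

```text
time_s: 7.8
tcp_pos: [0.5351, -0.0335, 0.1269]
eef_rot: [0.622, 0.755, -0.131, 0.161]
ft_force: [0.5, -0.2, -0.9]
gripper_width: 0.0144
grasp_force: 60.7
```

```bash
python3 -c "
from h import *
err([.531,-.010,.043])
p,_=arm.capture('scene'); cv2.imwrite('pics/t3.png',cv2.resize(p[100:230,200:355],(775,600),interpolation=2)[:600])"
```

```text
t 7.8 p [ 0.5351 -0.0335  0.1269] F [ 0.5 -0.2 -0.9] w 0.0144 g 60.7
tool-shift cm [5.58 0.04 6.7 ]
rotvec deg [ 0.05 23.99 -0.2 ]
joints [-0.97  0.41  0.83  2.05  0.17  0.81 -0.11]
```

View pics/t3.png

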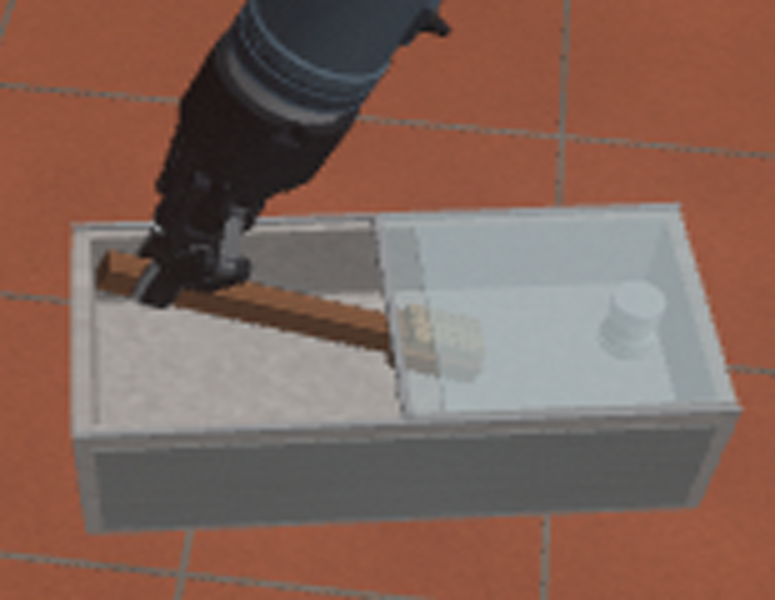

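The head end at (485,360) is still under the glass and the tip at (110,265) is well above it. Next I draw the brush out along its axis.

Request:
apply_moves(
  rows=[
    [[-1,0,0],[0,0,0],-1],
    [[-1,0,0],[0,0,0],-1],
    [[-1,0,0],[0,0,0],-1],
    [[-1,0,0],[0,0,0],-1],
    [[-1,0,0],[0,0,0],-1],
    [[-1,0,0],[0,0,0],-1],
    [[-1,0,0],[0,0,0],-1],
    [[-1,0,0],[0,0,0],-1],
    [[0,0,0],[0,0,0],-1],
  ],
)

```text
time_s: 8.98
tcp_pos: [0.5495, -0.1057, 0.16]
eef_rot: [0.622, 0.755, -0.131, 0.161]
ft_force: [-0.2, 0.0, -1.0]
gripper_width: 0.0147
grasp_force: 60.7
```

```bash
python3 -c "
from h import *
err([.531,-.010,.043])
p,_=arm.capture('scene'); q,_=arm.capture('top'); cv2.imwrite('pics/t4.png',np.hstack([cv2.resize(p[120:220,180:310],(520,400),interpolation=2),cv2.resize(q[170:270,215:285],(280,400),interpolation=2)]))"
```

```text
t 8.97 p [ 0.5495 -0.1057  0.16  ] F [-0.2  0.  -1. ] w 0.0147 g 60.7
tool-shift cm [ 1.366e+01 -1.000e-02  6.720e+00]
rotvec deg [ 0.1  24.01 -0.25]
joints [-0.86  0.36  0.86  2.02  0.19  0.82  0.03]
```

View pics/t4.png

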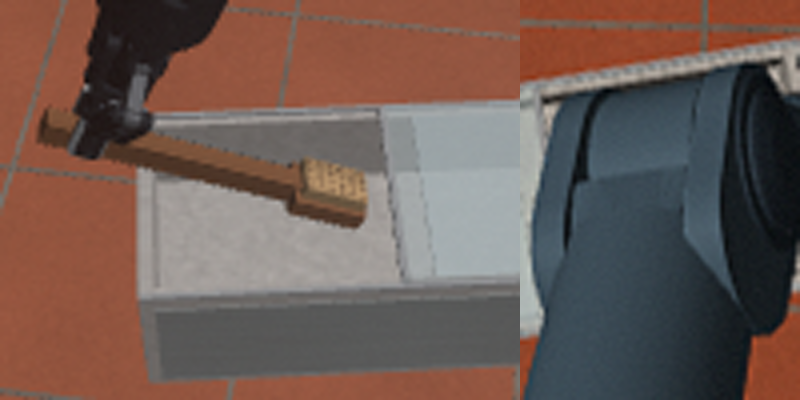

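The head is fully out from under the glass: its right edge is at (367,205) and the glass edge at (390,190). Next comes the vertical lift.

Request:
apply_moves(
  rows=[
    [[-0.9,0,-1.3],[0,0,0],-1],
    [[-0.8,0,-1.4],[0,0,0],-1],
    [[-0.6,0,-1.4],[0,0,0],-1],
    [[-0.6,0,-1.4],[0,0,0],-1],
    [[-0.6,0,-1.4],[0,0,0],-1],
    [[-0.6,0,-1.4],[0,0,0],-1],
    [[-0.6,0,-1.4],[0,0,0],-1],
    [[-0.6,0,-1.4],[0,0,0],-1],
  ],
)

```text
time_s: 10.07
tcp_pos: [0.5497, -0.1078, 0.2834]
eef_rot: [0.621, 0.756, -0.131, 0.161]
ft_force: [-0.2, 0.3, -1.6]
gripper_width: 0.0146
grasp_force: 60.7
```

Request:
apply_moves(
  rows=[
    [[0,0,0],[0,0,0],-1],
    [[0,0,0],[0,0,0],-1],
    [[0,0,0],[0,0,0],-1],
    [[0,0,0],[0,0,0],-1],
  ],
)

```text
time_s: 10.58
tcp_pos: [0.5493, -0.1078, 0.2819]
eef_rot: [0.621, 0.756, -0.132, 0.161]
ft_force: [-0.3, -0.2, -1.5]
gripper_width: 0.014
grasp_force: 60.7
```

```bash
python3 -c "
from h import *
err([.531,-.010,.043])
p,_=arm.capture('scene'); cv2.imwrite('pics/t5.png',p)"
```

```text
t 10.57 p [ 0.5493 -0.1078  0.2819] F [-0.3 -0.2 -1.5] w 0.014 g 60.7
tool-shift cm [18.82  0.08 17.77]
rotvec deg [-0.   24.02 -0.14]
joints [-0.96  0.16  0.93  1.91  0.32  1.09  0.01]
```

View pics/t5.png

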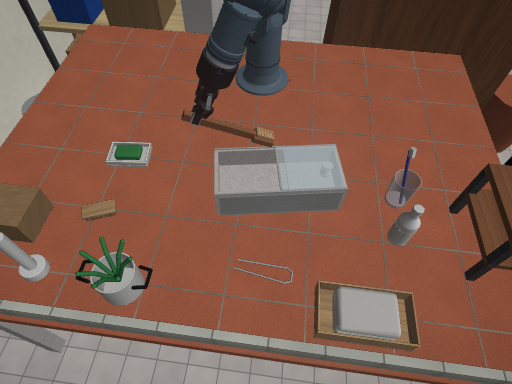

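The brush is held in the air from (185,117) to (272,140), clear of everything. The glass edge is still at column 278. Handing in.

```bash
python3 -c "
from h import *
print(arm.finish_job())"
```

```text
the job is handed in; nothing more can be done
None
```

The brush is out and held still, its lowest end about 9 cm above the glass by my estimate; the last picture shows the glass edge unmoved and nothing else disturbed, and I handed the job in at about 10.6 s (no verdict came back).

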